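# Show the big chisel's edge to the inspection microscope

### The job

Check the edge of the big chisel: on the microscope's control box press the round power key fully down and let it up, then likewise the oblong lamp key (leave the square key alone). Then draw the big chisel (the tallest handle, with a steel hoop) up out of the rack, tip it to about 45 degrees with its edge down and its bevel side up, and hold the edge steady in mid-air straight under the lens, about 90 mm below it. Finish while still holding it there: the program ends with the chisel in the gripper, touching nothing else, without knocking the microscope or disturbing the other tools and things on the bench.

Things in the scene. Friction and masses are not known exactly. Their poses are not given: they have to be found in the camera images.
- chisel: Big chisel, 200 mm, 140-210 g, upright edge-down in any rack slot. Origin: shoulder on its axis, resting on the rack's top; mass centre near it. +z up the handle, +x out of the bevel side (starts facing away from the robot), y along blade width. Steel ferrule 28 mm dia to z 16, eight-sided wood handle 26 mm across flats (facing x and y) to 108, hooped end to 120. Blade 20 x 4.5 mm, 80 mm down.
- chisel_edge (a point): Middle of the chisel's cutting edge, 80 mm below the chisel's origin on its axis.
- rack: Wooden chisel rack fixed to the bench: board 70 (x) x 340 (y) mm, 20 mm thick, top 100 mm above the bench, on two end cheeks, open underneath. Origin on the bench under its centre. Four through slots, 12 (x) by 26 (y) mm, at y = -120, -40, 40, 120 mm.
- palm_gouge: Short gouge with a 34 mm wide mushroom handle, top 62 mm above the rack's board, hanging loose in another slot. Origin at its shoulder. Not to be disturbed.
- rasp: Rasp with a slim round handle 24 mm across, top 78 mm above the rack's board, loose in another slot. Origin at its shoulder. Not to be disturbed.
- awl: Awl with a bulb handle 30 mm across, top 54 mm above the rack's board, loose in another slot. Origin at its shoulder. Not to be disturbed.
- microscope: Inspection microscope, fixed. Origin on the bench straight under the lens. Base plate 18 mm thick, x -70 to 170 mm, y +-80 mm; column 25 mm thick, 380 mm high at x = 135 mm (far side); head over the origin, up to 390 mm: ring light 66 mm in diameter from 256 mm up, lens barrel 36 mm in diameter down to 250 mm.
- lens (a point): Centre of the lens's downward face, 250 mm above the bench; axes as the microscope (z up). The edge is to be held straight below it, 90 mm lower.
- control_box: Control box of the microscope, fixed, 85 (x) x 190 (y) mm, top 36 mm above the bench, with three grey keys in a row along y, 55 mm apart, standing 10 mm out of its top. Origin on the bench under its centre.
- power_key_top (a point): Centre of the top of the round power key (28 mm in diameter), at y = +55 mm of the box, 45 mm above the bench; moves with the key.
- power_key (a joint): Travel of the power key: 0 m up, 0.006 m fully down (about 5 N); springs back. Counts as pressed from 0.0045 m, as let up below 0.0015 m.
- lamp_key_top (a point): Centre of the top of the oblong lamp key (36 mm along x, 18 mm along y), in the middle of the box, 45 mm above the bench.
- lamp_key (a joint): Travel of the lamp key, as for the power key.
- capture_key (a joint): Travel of the square capture key (22 mm) at y = -55 mm of the box; not to be pressed.
- block_plane: Small plane lying on the bench between the rack and the control box, 130 x 42 x 40 mm, origin under its centre. Bystander.
- mallet: Wooden mallet lying behind the rack, origin under it, handle to its -x; 75 mm high. Bystander.
- oilstone: Sharpening stone in a wooden holder, 220 x 85 x 38 mm, on the right, origin under its centre. Bystander.
- glue_bottle: White bottle, 60 mm across and 160 mm high, standing at the back left. Bystander.
- varnish_jar: Amber jar, 66 mm across and 85 mm high, standing at the back right. Bystander.
Mind the look-alikes: they are no part of the job. What is shaped like the chisel but orange or purple is not meant. What is shaped like the control_box but red is not meant.

How it is judged:
By the outcome, as a careful person would: the job done as asked, in the order asked, and still so for the second after the job is handed in, while the arm keeps its last pose, push and grip.
It also fails if it takes over 66 s, if anything falls off the work surface, if the arm or the gripper's body presses on something with over 40 N, if the wrist force passes 120 N, or if a joint passes its speed limit or range.

### The arm

A 6-joint arm with a two-finger parallel gripper is mounted at the origin on the work surface. World frame = base frame: x ahead of the robot, y to its left, z up, the work surface at z = 0. Lengths are in m, angles in degrees, forces in N, time in s.
With the tool pointing down it reaches from about 0.25 to 0.725 m from the base axis. Payload 9.7 kg.
Tool frame: the origin (TCP) lies at the centre of the arm's flange, where the gripper is bolted on; the fingertips stand 173 mm ahead of it and the grasp point (between the pads) lies bot.grip_depth ahead of it (bot.grip_depth is the distance from the TCP to the grasp point, in m); z points along the fingers, y is the direction in which the jaws open and shut (so a half turn about z gives the same grasp; the last joint's range is limited). The gripper opens to 85 mm and grips with 20 to 120 N. Pads are 22 mm wide; open, the fingers measure 114 mm over their backs; the gripper's body (76 mm by 85 mm) begins 54 mm behind the grasp point. The pads swing forward as they close: fully open they stand 13 mm farther back than shut.
Start: joints at [0, 4.979, 10.078, 95.1, 0, 90], TCP at [0.55, 0, 0.405] pointing down, gripper open.
Joint ranges: [-179.16, 179.16], [-48.56, 103.87], [-65.8, 70.77], [-126.05, 130.52], [-82.76, 87.17], [-180, 180]. Speed limits (degrees/s): [127.2, 127.2, 147.25, 180, 180, 180].

### API

Orientations are given as [roll, pitch, yaw] about the fixed x, y, z axes, in that order (R = Rz(yaw) Ry(pitch) Rx(roll)).
In Python, from workcell import status, viewer, bot gives the robot as it stands. The module is installed in compiled form; this text tells all that it offers.
- The arm moves only by the tool move_arm, never from a script. Its argument "commands" is a list of rows, each an object with "claw": the gripper's target within -1 to 1 (fully open at 1, half-way at 0, shut at -1); "travel": the shift along the tool's x, y, z in cm, a list of three; "turn": the turn about the tool's z in degrees. A call has 1 to 5 rows; each row shifts and turns the commanded pose from where the row before left it, along the tool's axes as they then stand; what a row does not reach is not made up. A row lasts 1/12 s, in which the tool goes at most 41.7 mm and 7.16 degrees, less where a joint would pass 70% of its speed; a pose out of reach is approached as far as the arm can. A call is refused whole if a number of a shift passes 4.17 or a number of a turn 7.16, either way. A call with a gripper value outside its range is refused whole. The fingers move at their own pace and stop on an object; "squeeze" is the grip in N (left out, the last holds). Time passes only in rows, so rows that do not move let the fingers close. It gives the time, the measured TCP pose, the force and the opening at its end, in the units of the state.
- status.get_obs(): the state, without advancing time (a new reading comes with each control period).
- viewer.camera(name): name is "scene" or "side" or "wrist"; returns the picture (400x640x3 uint8, blue, green, red); there is no depth.
- viewer.camera_params(name): a dict with "camera_matrix" (3x3 intrinsics, pixels), "xyz" and "rotation" of the camera in the world. Camera axes: x right, y up, looking along -z (the intrinsics and any distortion apply to the point x, -y, -z); pixel columns grow to the right and rows downward; lengths in m; the calibration is good to about 2 mm. A picture is of the moment at which its call begins: read the wrist's pose just before it. camera_params takes no time and is no camera call; for the wrist camera it gives the pose at the moment of the call.
- bot.job_done(): hands the job in, once; it reports no verdict.
The state is a dict: "time": time; "q": joint angles; "qd": joint speeds; "joint_efforts": joint torques, N m; "ee_pos": TCP position; "tcp_rot": TCP orientation; "wrist_force": force on the tool from outside, world axes, zero at the start; "torque": the same for the moment, N m; "opening": finger opening in m.
Only numpy, scipy, OpenCV 4.12 (cv2) and the standard library are available. Lean on these libraries where they do the work, as an engineer would, in place of code of your own. Each camera call takes 0.05 s, during which the arm holds its last target.

## Working session

There is one attempt and no reset: what is moved stays moved. The work goes in short steps, Python scripts to look and compute and a tool call to move; the robot and the scene stay as the last step left them, time stands still between calls to the robot, and variables do not carry over. Pictures are saved under pics/ and viewed, and the job is handed in when it is done.

Besides the shell and the picture viewer there is one more tool, called after ">>>" in YAML: its name, and indented under it one key for each argument. move_arm: Moves the arm, as the interface text tells. Its arguments: {"type":"object","properties":{"commands":{"type":"array"},"squeeze":{"type":"number"}},"required":["commands"]}

```bash
mkdir -p pics; ls
python3 - <<'E'
from workcell import status, viewer, bot
import cv2
for n in ["scene","side","wrist"]:
    cv2.imwrite(f"pics/{n}0.png",viewer.camera(n)); p=viewer.camera_params(n); print(n,p)
print(status.get_obs(),bot.grip_depth)
E
```

```text
pics
scene {'camera_matrix': array([[409.68256567,   0.        , 320.06981768],
       [  0.        , 409.68256567, 202.83603421],
       [  0.        ,   0.        ,   1.        ]]), 'xyz': array([ 0.98848551, -0.80054531,  0.89401741]), 'rotation': array([50.08360614, -0.10127472, 31.09159   ])}
side {'camera_matrix': array([[408.52480117,   0.        , 313.84317752],
       [  0.        , 408.52480117, 195.49181714],
       [  0.        ,   0.        ,   1.        ]]), 'xyz': array([0.17587027, 0.82607228, 0.8619109 ]), 'rotation': array([  52.21164368,    1.29024374, -158.55323304])}
wrist {'camera_matrix': array([[318.12676594,   0.        , 322.46880146],
       [  0.        , 318.12676594, 201.66658087],
       [  0.        ,   0.        ,   1.        ]]), 'xyz': array([0.54914857, 0.06768525, 0.37352075]), 'rotation': array([-1.57744397e+01,  3.00894208e-02,  2.17215579e-03])}
{'time': 0.15, 'q': array([2.51529571e-03, 5.00605044e+00, 1.00445921e+01, 9.50968133e+01,
       1.76881837e-04, 9.00019882e+01]), 'qd': array([-0.03744261, -0.10975685,  0.12680622,  0.01828218,  0.00610718,
        0.01676549]), 'joint_efforts': array([-3.04631758e-03, -5.20762289e+01,  4.65044117e+01,  1.38444663e-02,
       -2.16874664e-04, -1.82086734e-05]), 'ee_pos': array([5.50022825e-01, 2.44906357e-05, 4.04122207e-01]), 'tcp_rot': array([-1.79941728e+02, -1.74859702e-04,  9.00005269e+01]), 'wrist_force': array([ 0.31340603, -0.4217797 ,  0.24505295]), 'torque': array([ 0.01838367,  0.01900452, -0.0130129 ]), 'opening': 0.08578487379558548} 0.1547
```

View pics/scene0.png

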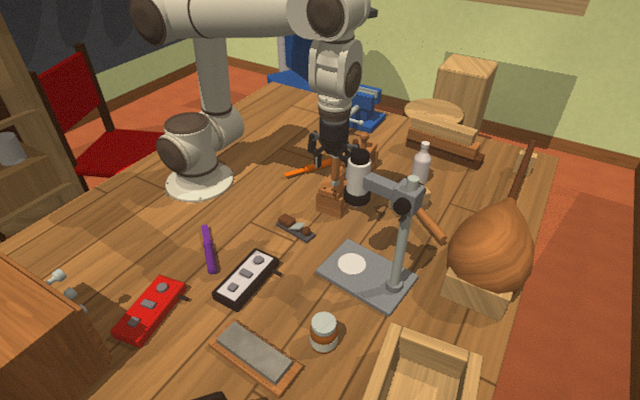

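View pics/side0.png

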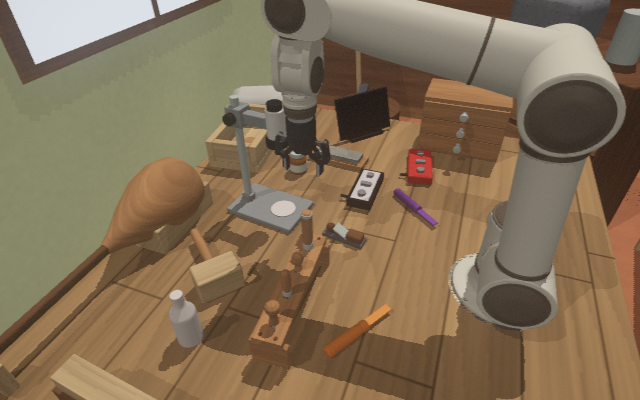

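View pics/wrist0.png

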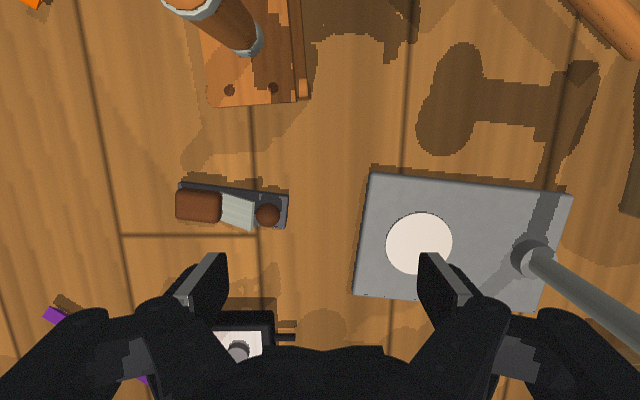

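```bash
cat > h.py <<'E'
import numpy as np, cv2, json, os
from scipy.spatial.transform import Rotation as Rn
P={}
def load(name,p):
    P[name]=(np.array(p["camera_matrix"]),np.array(p["xyz"]),Rn.from_euler('xyz',p["rotation"],degrees=True).as_matrix())
def rays(n,px):
    K,t,R=P[n]; px=np.atleast_2d(px).astype(float)
    d=np.c_[(px[:,0]-K[0,2])/K[0,0],-(px[:,1]-K[1,2])/K[1,1],-np.ones(len(px))]@R.T
    return t,d
def onz(n,px,z):
    t,d=rays(n,px); return t+d*((z-t[2])/d[:,2])[:,None]
def proj(n,X):
    K,t,R=P[n]; c=(np.atleast_2d(X)-t)@R
    return np.c_[K[0,0]*c[:,0]/-c[:,2]+K[0,2],K[1,1]*-c[:,1]/-c[:,2]+K[1,2]]
def tri(obs):
    A=np.zeros((3,3));b=np.zeros(3)
    for n,px in obs:
        t,d=rays(n,px); d=d[0]/np.linalg.norm(d[0]); M=np.eye(3)-np.outer(d,d); A+=M;b+=M@t
    return np.linalg.solve(A,b)
def crop(src,dst,x0,y0,x1,y1,s):
    im=cv2.imread(src)[y0:y1,x0:x1]; im=cv2.resize(im,None,fx=s,fy=s,interpolation=cv2.INTER_CUBIC); cv2.imwrite(dst,im)
E
python3 - <<'E'
from h import *
crop("pics/scene0.png","pics/c1.png",190,130,350,310,4) if 0 else None
crop("pics/scene0.png","pics/c1.png",200,240,290,310,8)
crop("pics/scene0.png","pics/c2.png",270,130,430,310,3.3)
crop("pics/side0.png","pics/c3.png",220,180,370,370,3)
crop("pics/side0.png","pics/c4.png",210,80,390,230,4)
crop("pics/wrist0.png","pics/c5.png",150,0,350,130,4)
E
```

```text
(no output)
```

View pics/c1.png

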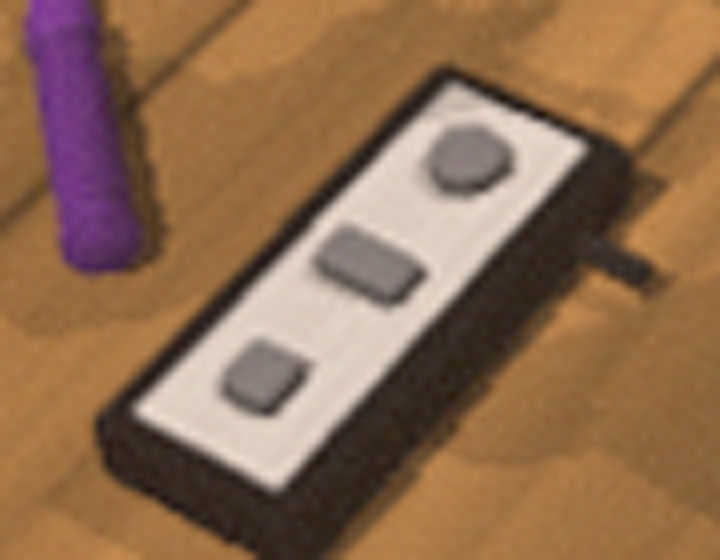

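View pics/c2.png

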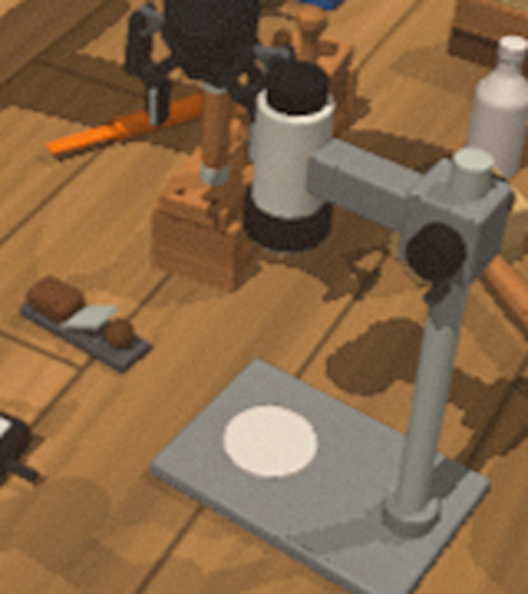

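View pics/c3.png

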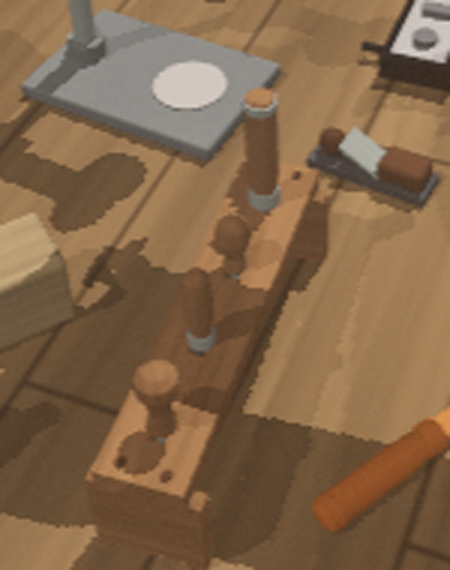

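View pics/c4.png

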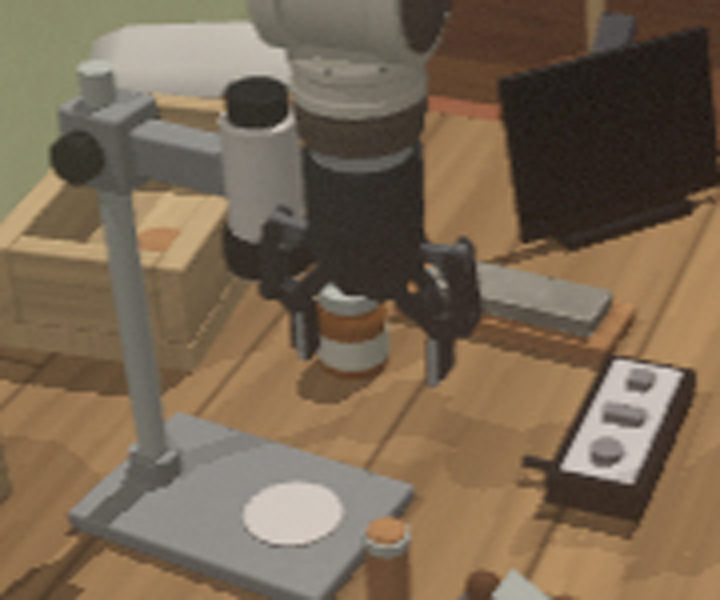

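View pics/c5.png

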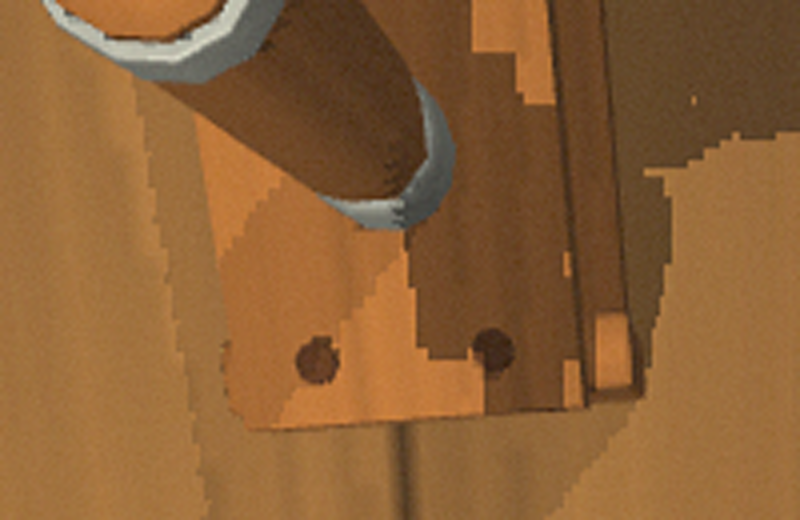

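```bash
cat >> h.py <<'E'
load("scene",dict(camera_matrix=[[409.68256567,0,320.06981768],[0,409.68256567,202.83603421],[0,0,1]],xyz=[0.98848551,-0.80054531,0.89401741],rotation=[50.08360614,-0.10127472,31.09159]))
load("side",dict(camera_matrix=[[408.52480117,0,313.84317752],[0,408.52480117,195.49181714],[0,0,1]],xyz=[0.17587027,0.82607228,0.8619109],rotation=[52.21164368,1.29024374,-158.55323304]))
load("wrist",dict(camera_matrix=[[318.12676594,0,322.46880146],[0,318.12676594,201.66658087],[0,0,1]],xyz=[0.54914857,0.06768525,0.37352075],rotation=[-15.7744397,.030089,.002172]))
E
python3 - <<'E'
from h import *
np.set_printoptions(precision=4,suppress=True)
for nm,a,b,z in [("pow",(258.5,259),(361.3,192.5),.045),("lamp",(246.3,272.3),(366,183),.045),("cap",(233,286.5),(370.2,174.3),.045),("disc",(351.8,263.6),(283.2,208.2),.019)]:
    print(nm,onz("scene",a,z),onz("side",b,z),tri([("scene",a),("side",b)]))
print("disc wrist",onz("wrist",(419,243),.019))
print("hoop",onz("side",(307.3,212.3),.22),"ferr",onz("side",(308,247),.1), onz("scene",(334.5,184),.1), onz("wrist",(247,50),.1))
print("lens", onz("scene",(357.9,206.5),.25))
# rack corners wrist
print("rack", onz("wrist",[(211,107),(296,101)],.1))
# base corners wrist
print("base", onz("wrist",[(371,173),(572,196),(354,295),(540,314)],.018))
print("base scene",onz("scene",[(270+260/3.3,130+358/3.3),(270+488/3.3,130+485/3.3),(270+152/3.3,130+465/3.3)],.018))
print("box top scene",onz("scene",[(200+133/8,240+408/8),(200+278/8,240+490/8),(200+445/8,240+80/8),(200+590/8,240+148/8)],.036))
E
```

```text
pow [[ 0.445  -0.2272  0.045 ]] [[ 0.4376 -0.2157  0.045 ]] [ 0.4402 -0.2231  0.0387]
lamp [[ 0.4464 -0.2822  0.045 ]] [[ 0.4375 -0.272   0.045 ]] [ 0.4407 -0.2789  0.0389]
cap [[ 0.4472 -0.3375  0.045 ]] [[ 0.4377 -0.3265  0.045 ]] [ 0.4411 -0.3343  0.0384]
disc [[ 0.6647 -0.0869  0.019 ]] [[ 0.6602 -0.0827  0.019 ]] [ 0.6628 -0.0852  0.0163]
disc wrist [[ 0.665  -0.0841  0.019 ]]
hoop [[0.4827 0.1282 0.22  ]] ferr [[0.4851 0.1277 0.1   ]] [[0.4906 0.1172 0.1   ]] [[0.4896 0.1145 0.1   ]]
lens [[ 0.6775 -0.1051  0.25  ]]
rack [[0.4571 0.0715 0.1   ]
 [0.5273 0.0762 0.1   ]]
base [[ 0.6039  0.001   0.018 ]
 [ 0.8372 -0.0259  0.018 ]
 [ 0.5889 -0.1555  0.018 ]
 [ 0.8295 -0.1832  0.018 ]]
base scene [[ 0.6098 -0.0018  0.018 ]
 [ 0.8419 -0.0353  0.018 ]
 [ 0.5919 -0.1614  0.018 ]]
box top scene [[ 0.4147 -0.3659  0.036 ]
 [ 0.476  -0.3665  0.036 ]
 [ 0.411  -0.1978  0.036 ]
 [ 0.4747 -0.1974  0.036 ]]
```

>>> move_arm:
  commands:
    - {"claw": -1, "travel": [-1.5, -1.0, 0], "turn": 0}
    - {"claw": -1, "travel": [-3, -2, 1], "turn": 0}
    - {"claw": -1, "travel": [-3.2, -2, 1], "turn": 0}
    - {"claw": -1, "travel": [-3.2, -2, 1], "turn": 0}
    - {"claw": -1, "travel": [-3.2, -2, 1], "turn": 0}
  squeeze: 40

```text
time: 0.57
ee_pos: [0.4589, -0.1419, 0.364]
tcp_rot: [-180.0, 0.0, 90.1]
wrist_force: [0.3, 0.4, 0.0]
opening: 0.0256
```

>>> move_arm:
  commands:
    - {"claw": -1, "travel": [-3, -1, 1], "turn": 0}
    - {"claw": -1, "travel": [-1.5, -0.5, 1], "turn": 0}
    - {"claw": -1, "travel": [0, 0, 0], "turn": 0}

```text
time: 0.82
ee_pos: [0.4435, -0.1883, 0.3426]
tcp_rot: [-179.8, -0.0, 89.8]
wrist_force: [-0.2, -0.2, 0.0]
opening: -0.0001
```

```bash
cat > look.py <<'E'
import sys,pprint
from workcell import status, viewer, bot
import cv2, json, numpy as np
np.set_printoptions(precision=4,suppress=True)
tag=sys.argv[2]; 
for n in sys.argv[1].split(","):
    p=viewer.camera_params(n) if n=="wrist" else None
    o=status.get_obs()
    im=viewer.camera(n); cv2.imwrite(f"pics/{n}{tag}.png",im)
    if p: 
        json.dump({k:np.array(v).tolist() for k,v in p.items()},open(f"pics/{n}{tag}.json","w"))
print({k:o[k] for k in("time","q","ee_pos","tcp_rot","wrist_force","opening")})
E
python3 look.py wrist 1; echo 'def lw(tag): load("wrist",json.load(open(f"pics/wrist{tag}.json")))' >> h.py
```

```text
{'time': 0.8167, 'q': array([-22.9953,  -5.07  ,  -6.8377,  88.3834,  -0.0364,  67.2027]), 'ee_pos': array([ 0.4435, -0.1883,  0.3426]), 'tcp_rot': array([-179.8466,   -0.025 ,   89.8021]), 'wrist_force': array([-0.2141, -0.1598,  0.0204]), 'opening': -0.00013891283296486574}
```

View pics/wrist1.png

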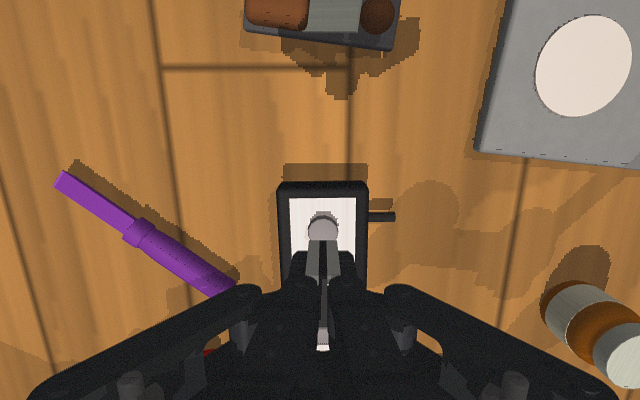

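Run:
```python
from h import *
crop("pics/wrist1.png","pics/c6.png",265,170,385,270,6)
```

```text
(no output)
```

View pics/c6.png

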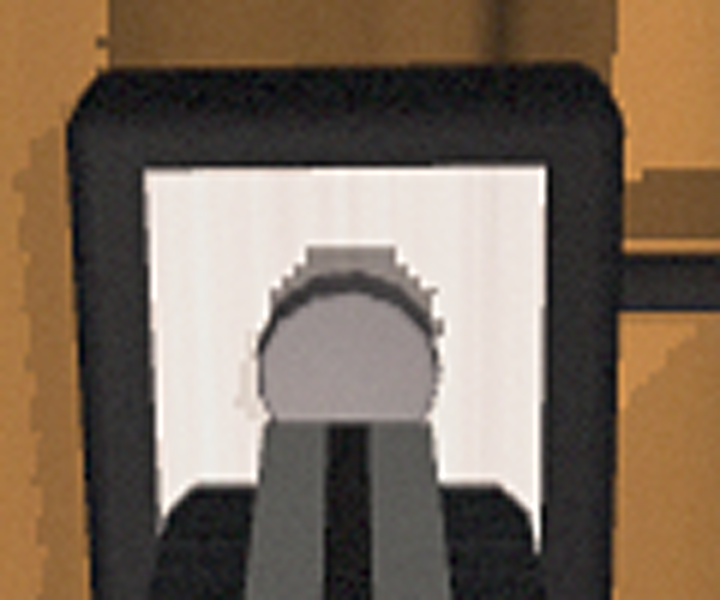

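Run:
```python
from h import *
np.set_printoptions(precision=4,suppress=True)
lw("1")
print(onz("wrist",(323.3,233),.045), onz("wrist",[(265+145/6,170+167/6),(265+546/6,170+165/6)],.036))
c=onz("wrist",(323.3,233),.045)[0]
print(proj("wrist",c+[[.014,0,0],[-.014,0,0]])) # check radius 29 px
print("disc",onz("wrist",(583,66),.019))
print("tip",proj("wrist",[.4435,-.1883+.011,.3426-.173]))
```

```text
[[ 0.4427 -0.2251  0.045 ]] [[ 0.4121 -0.1948  0.036 ]
 [ 0.4722 -0.1947  0.036 ]]
[[338.907  232.9627]
 [307.6975 233.0373]]
disc [[ 0.6646 -0.0836  0.019 ]]
tip [[324.8052 234.825 ]]
```

>>> move_arm:
  commands:
    - {"claw": -1, "travel": [-1.8, 0, 2], "turn": 0}
    - {"claw": -1, "travel": [-1.9, 0, 3.5], "turn": 0}
    - {"claw": -1, "travel": [0, 0, 3.5], "turn": 0}
    - {"claw": -1, "travel": [0, 0, 2], "turn": 0}
    - {"claw": -1, "travel": [0, 0, 0], "turn": 0}

```text
time: 1.28
ee_pos: [0.4442, -0.2218, 0.2304]
tcp_rot: [-179.7, -0.2, 90.0]
wrist_force: [-1.3, 1.3, -0.8]
opening: -0.0
```

```bash
python3 look.py side 2; python3 -c "
from h import *
crop('pics/side2.png','pics/c7.png',290,100,450,230,4)"
```

```text
{'time': 1.2833, 'q': array([-26.5385,  -1.8115, -16.1587,  76.0484,   0.0151,  63.4333]), 'ee_pos': array([ 0.4442, -0.2218,  0.2304]), 'tcp_rot': array([-179.653 ,   -0.1904,   90.0276]), 'wrist_force': array([-1.2892,  1.2825, -0.8394]), 'opening': -2.9223765050551583e-06}
```

View pics/c7.png

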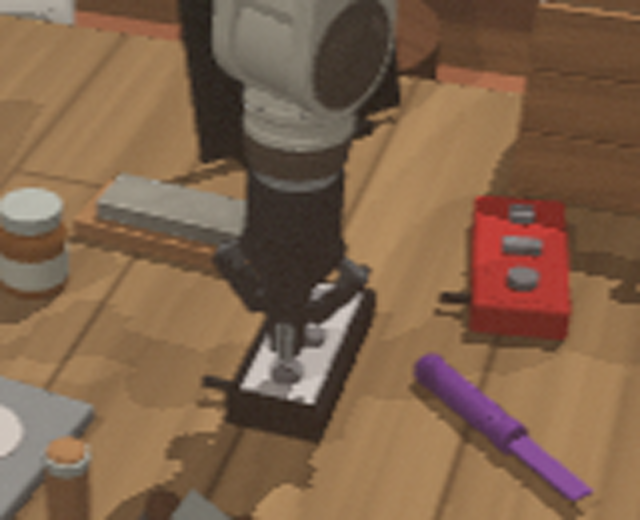

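>>> move_arm:
  commands:
    - {"claw": -1, "travel": [-0.3, -0.1, 0.6], "turn": 0}
    - {"claw": -1, "travel": [0, 0, 0.6], "turn": 0}
    - {"claw": -1, "travel": [0, 0, 0.4], "turn": 0}
    - {"claw": -1, "travel": [0, 0, 0.2], "turn": 0}
    - {"claw": -1, "travel": [0, 0, 0], "turn": 0}

```text
time: 1.75
ee_pos: [0.4443, -0.226, 0.2171]
tcp_rot: [179.9, 0.0, 90.0]
wrist_force: [0.5, 1.3, 2.2]
opening: 0.0
```

>>> move_arm:
  commands:
    - {"claw": -1, "travel": [0, 0, 0.1], "turn": 0}
    - {"claw": -1, "travel": [0, 0, 0], "turn": 0}

```text
time: 1.92
ee_pos: [0.4443, -0.226, 0.2163]
tcp_rot: [179.9, 0.0, 90.0]
wrist_force: [2.5, -0.4, 3.6]
opening: -0.0001
```

>>> move_arm:
  commands:
    - {"claw": -1, "travel": [0, 0, 0.3], "turn": 0}
    - {"claw": -1, "travel": [0, 0, 0.2], "turn": 0}
    - {"claw": -1, "travel": [0, 0, 0], "turn": 0}

```text
time: 2.17
ee_pos: [0.4443, -0.226, 0.2123]
tcp_rot: [179.9, 0.0, 90.0]
wrist_force: [-1.9, 2.1, 13.7]
opening: -0.0
```

>>> move_arm:
  commands:
    - {"claw": -1, "travel": [0, 0, -1], "turn": 0}
    - {"claw": -1, "travel": [0, 0, -2], "turn": 0}
    - {"claw": -1, "travel": [-2.5, 0, 0], "turn": 0}
    - {"claw": -1, "travel": [-2.9, 0, 0], "turn": 0}
    - {"claw": -1, "travel": [0, 0, 0], "turn": 0}

```text
time: 2.58
ee_pos: [0.4439, -0.283, 0.2407]
tcp_rot: [180.0, 0.1, 89.9]
wrist_force: [-0.3, -0.4, -0.7]
opening: -0.0003
```

```bash
python3 look.py wrist,side 3; python3 -c "
from h import *
crop('pics/side3.png','pics/c8.png',290,100,450,230,4)
crop('pics/wrist3.png','pics/c9.png',220,140,420,290,4)"
```

```text
{'time': 2.6333, 'q': array([-32.3929,   1.6856, -11.555 ,  76.7986,  -0.0308,  57.7367]), 'ee_pos': array([ 0.4437, -0.2816,  0.2403]), 'tcp_rot': array([-179.9504,    0.0051,   89.8703]), 'wrist_force': array([0.0215, 0.0286, 0.1058]), 'opening': -0.00012120208257680434}
```

View pics/c8.png

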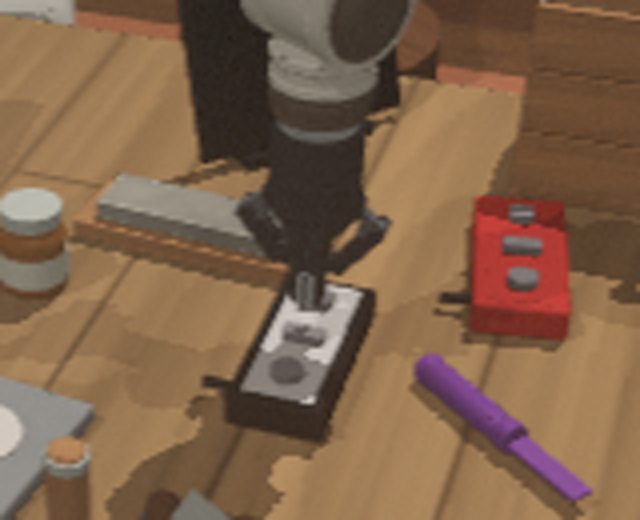

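View pics/c9.png

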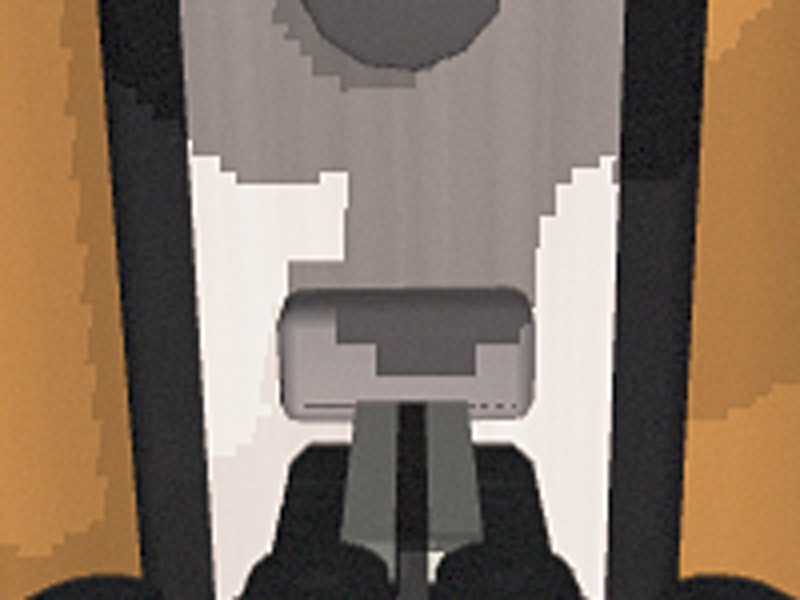

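Run:
```python
from h import *
lw("3"); print(onz("wrist",(321.8,229.5),.045))
```

```text
[[ 0.44280757 -0.27823518  0.045     ]]
```

>>> move_arm:
  commands:
    - {"claw": -1, "travel": [0.2, 0, 1], "turn": 0}
    - {"claw": -1, "travel": [0, 0, 1], "turn": 0}
    - {"claw": -1, "travel": [0, 0, 0.8], "turn": 0}
    - {"claw": -1, "travel": [0, 0, 0.5], "turn": 0}
    - {"claw": -1, "travel": [0, 0, 0], "turn": 0}

```text
time: 3.1
ee_pos: [0.4438, -0.2771, 0.2118]
tcp_rot: [179.9, 0.1, 90.1]
wrist_force: [-13.4, 10.7, 40.7]
opening: -0.0001
```

>>> move_arm:
  commands:
    - {"claw": -1, "travel": [0, 0, -1], "turn": 0}
    - {"claw": -1, "travel": [0, 0, -2], "turn": 0}
    - {"claw": -1, "travel": [0, 0, -3.5], "turn": -5}
    - {"claw": -1, "travel": [0, 0, -4], "turn": -7}
    - {"claw": -1, "travel": [0, 0, -4], "turn": -7}

```text
time: 3.52
ee_pos: [0.4437, -0.2771, 0.3527]
tcp_rot: [-179.9, -0.1, 109.4]
wrist_force: [0.9, -1.3, 0.4]
opening: -0.0001
```

```bash
python3 look.py side 4; python3 -c "
from h import *
crop('pics/side4.png','pics/c10.png',290,100,450,230,4)"
```

```text
{'time': 3.5167, 'q': array([-31.9889,   0.611 ,  -0.2222,  89.3057,  -0.    ,  38.6294]), 'ee_pos': array([ 0.4437, -0.2771,  0.3527]), 'tcp_rot': array([-179.9132,   -0.1085,  109.3816]), 'wrist_force': array([ 0.921 , -1.32  ,  0.4161]), 'opening': -0.00013251104390028654}
```

View pics/c10.png

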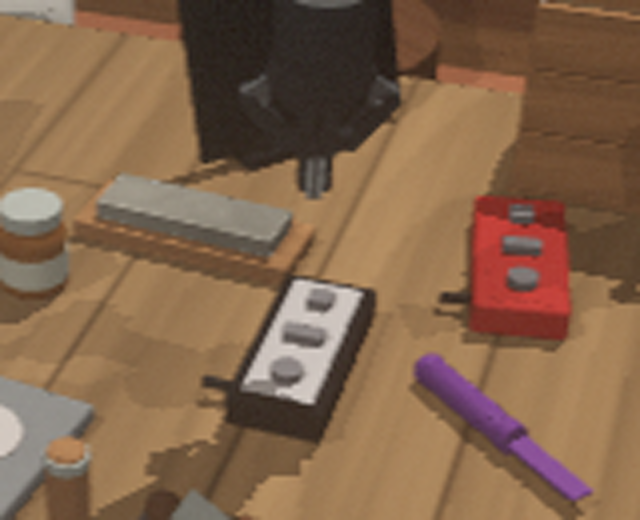

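```bash
cat >> h.py <<'E'
def plan(d,n,psi,turn):
    d=np.array(d,float)/n*100
    for i in range(n):
        a=np.radians(psi); print([round(float(v),2) for v in (d[0]*np.cos(a)+d[1]*np.sin(a), d[0]*np.sin(a)-d[1]*np.cos(a), -d[2])],turn); psi-=turn
E
python3 -c "
from h import *
plan([.044,.392,.085],11,109.2,-6.5)"
```

```text
[3.23, 1.55, -0.77] -6.5
[3.04, 1.91, -0.77] -6.5
[2.8, 2.24, -0.77] -6.5
[2.53, 2.54, -0.77] -6.5
[2.23, 2.81, -0.77] -6.5
[1.89, 3.04, -0.77] -6.5
[1.54, 3.24, -0.77] -6.5
[1.16, 3.39, -0.77] -6.5
[0.77, 3.5, -0.77] -6.5
[0.37, 3.57, -0.77] -6.5
[-0.04, 3.59, -0.77] -6.5
```

>>> move_arm:
  commands:
    - {"claw": -1, "travel": [1.6, 0.8, -2.5], "turn": -3.3}
    - {"claw": -1, "travel": [3.2, 1.6, -1.5], "turn": -6.5}
    - {"claw": -1, "travel": [3.0, 2.0, -1.5], "turn": -6.5}
    - {"claw": 0, "travel": [2.8, 2.2, -1.5], "turn": -6.5}
    - {"claw": 0, "travel": [2.5, 2.5, -1.5], "turn": -6.5}

```text
time: 3.98
ee_pos: [0.4556, -0.1159, 0.4373]
tcp_rot: [-180.0, -0.1, 138.6]
wrist_force: [1.1, -0.1, 0.4]
opening: 0.0231
```

>>> move_arm:
  commands:
    - {"claw": 1, "travel": [2.2, 2.8, 0], "turn": -6.5}
    - {"claw": 1, "travel": [1.9, 3.0, 0], "turn": -6.5}
    - {"claw": 1, "travel": [1.5, 3.2, 0], "turn": -6.5}
    - {"claw": 1, "travel": [1.2, 3.4, 0], "turn": -6.5}
    - {"claw": 1, "travel": [0.8, 3.5, 0], "turn": -6.5}

```text
time: 4.4
ee_pos: [0.4651, 0.0626, 0.4367]
tcp_rot: [-180.0, -0.0, 171.2]
wrist_force: [-0.3, -0.4, -0.0]
opening: 0.0834
```

>>> move_arm:
  commands:
    - {"claw": 1, "travel": [0.3, 3.5, 0], "turn": -6.5}
    - {"claw": 1, "travel": [0.1, 3.5, 0], "turn": -3.2}
    - {"claw": 1, "travel": [0, 1.5, 0], "turn": 0}
    - {"claw": 1, "travel": [0, 0, 0], "turn": 0}

```text
time: 4.73
ee_pos: [0.4684, 0.1486, 0.4361]
tcp_rot: [-180.0, -0.1, -179.2]
wrist_force: [0.1, 0.6, -0.3]
opening: 0.0855
```

```bash
python3 look.py wrist,side 5
```

```text
{'time': 4.7833, 'q': array([17.4402, -2.2265,  6.2844, 98.6121, -0.0018, 16.7506]), 'ee_pos': array([0.4684, 0.1471, 0.4364]), 'tcp_rot': array([-179.9691,   -0.0964, -179.3104]), 'wrist_force': array([ 0.186 , -0.9686, -0.1496]), 'opening': 0.08561173488659207}
```

View pics/wrist5.png

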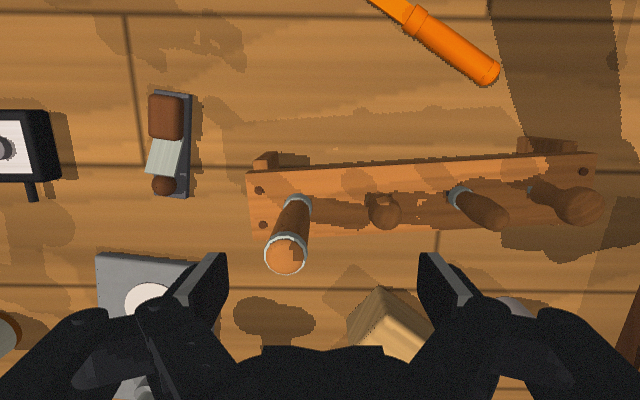

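View pics/side5.png

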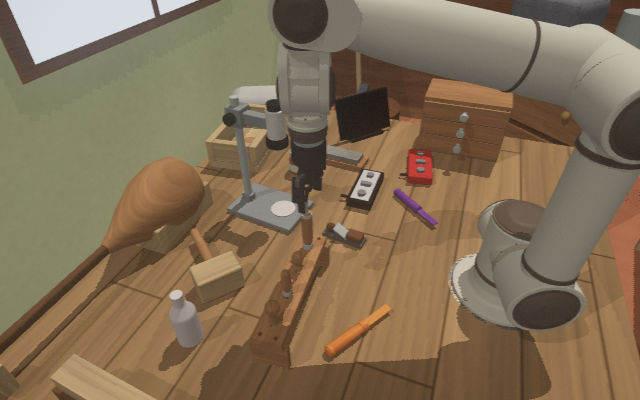

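Run:
```python
from h import *
crop("pics/wrist5.png","pics/c11.png",230,130,430,280,4)
```

```text
(no output)
```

View pics/c11.png

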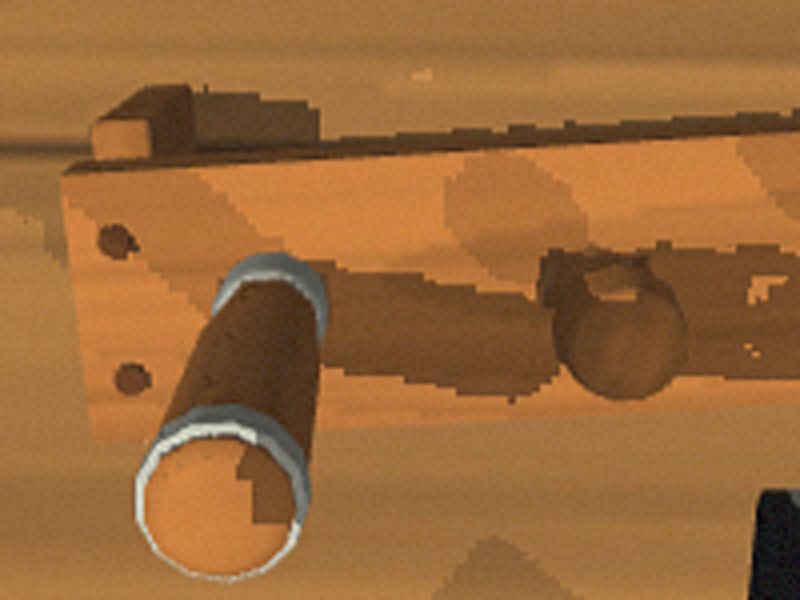

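Run:
```python
from h import *
np.set_printoptions(precision=4,suppress=True)
lw("5")
print("top",onz("wrist",(285,255),.22))
c=onz("wrist",[(245.5,173),(253,240),(596,152)],.1);print("rack",c)
print(np.degrees(np.arctan2(-(c[2]-c[0])[0],(c[2]-c[0])[1])),np.linalg.norm(c[2]-c[0]),np.linalg.norm(c[1]-c[0]))
print("disc",onz("wrist",(152,300),.019))
for h in(.1,.116): print(h,onz("wrist",(230+268/4,130+270/4),h))
```

```text
top [[0.4863 0.1239 0.22  ]]
rack [[0.4564 0.0723 0.1   ]
 [0.5265 0.0764 0.1   ]
 [0.4316 0.4082 0.1   ]]
4.226395868147838 0.3368078599343128 0.07015775777967968
disc [[ 0.6514 -0.0859  0.019 ]]
0.1 [[0.4804 0.1222 0.1   ]]
0.116 [[0.4762 0.1235 0.116 ]]
```

>>> move_arm:
  commands:
    - {"claw": 1, "travel": [-1.0, -1.2, 0], "turn": -2}
    - {"claw": 1, "travel": [-0.9, -1.1, 0], "turn": -2}
    - {"claw": 1, "travel": [0, 0, 1], "turn": 0}
    - {"claw": 1, "travel": [0, 0, 0], "turn": 0}

```text
time: 5.17
ee_pos: [0.4884, 0.1217, 0.4256]
tcp_rot: [-180.0, -0.1, -175.7]
wrist_force: [-0.8, -0.7, -0.8]
opening: 0.0853
```

```bash
python3 look.py wrist 6
```

```text
{'time': 5.1667, 'q': array([13.9923, -0.8368,  6.4299, 97.4069, -0.0018,  9.6862]), 'ee_pos': array([0.4884, 0.1217, 0.4256]), 'tcp_rot': array([-179.9746,   -0.1379, -175.6939]), 'wrist_force': array([-0.779 , -0.7246, -0.7944]), 'opening': 0.0852752369237608}
```

View pics/wrist6.png

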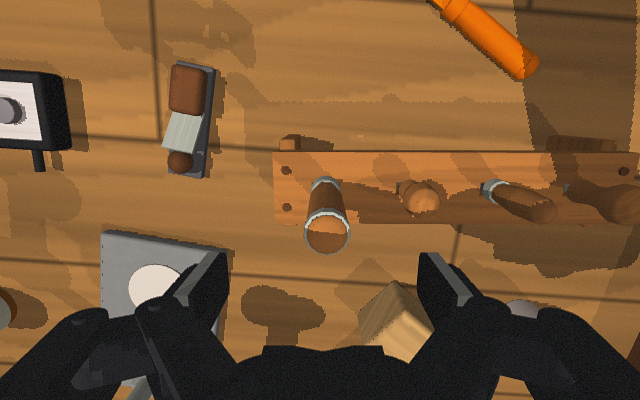

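>>> move_arm:
  commands:
    - {"claw": 1, "travel": [0.1, 0.2, 2], "turn": 0}
    - {"claw": 1, "travel": [0, 0, 3], "turn": 0}
    - {"claw": 1, "travel": [0, 0, 3], "turn": 0}
    - {"claw": 1, "travel": [0, 0, 1.5], "turn": 0}
    - {"claw": 0.2, "travel": [0, 0, 0], "turn": 0}

```text
time: 5.63
ee_pos: [0.4859, 0.1246, 0.329]
tcp_rot: [-179.9, -0.3, -175.6]
wrist_force: [-0.6, -0.5, -0.9]
opening: 0.0751
```

```bash
python3 look.py wrist,scene 7; python3 -c "
from h import *
crop('pics/scene7.png','pics/c12.png',260,90,400,220,5)"
```

```text
{'time': 5.6833, 'q': array([14.3856, -2.3539, -5.4928, 87.0249,  0.0011,  9.9248]), 'ee_pos': array([0.4863, 0.1247, 0.3315]), 'tcp_rot': array([-179.9728,   -0.1616, -175.5393]), 'wrist_force': array([-0.6733,  0.8768,  0.7033]), 'opening': 0.06847778609772823}
```

View pics/wrist7.png

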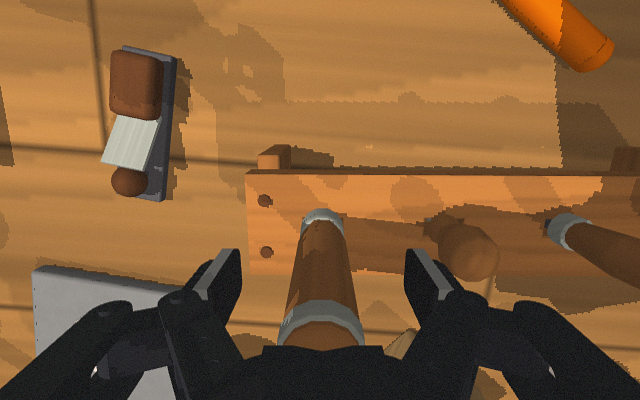

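View pics/c12.png

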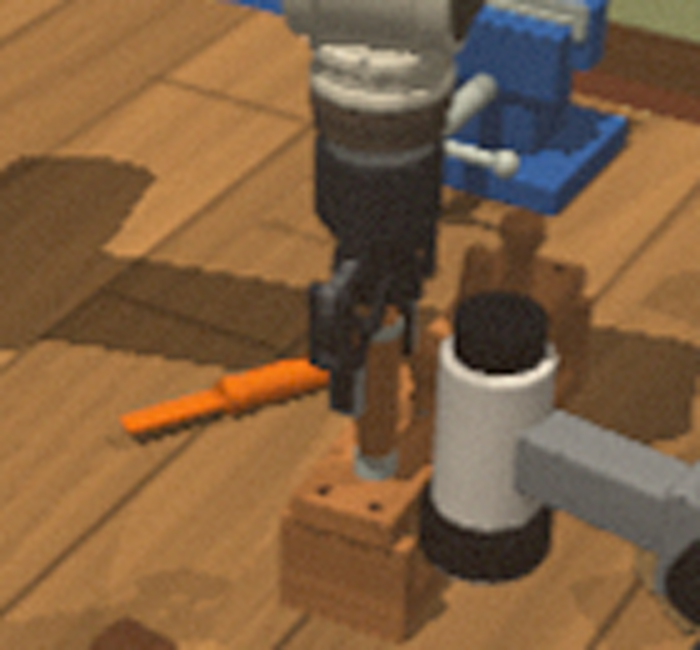

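>>> move_arm:
  commands:
    - {"claw": -0.2, "travel": [0, 0, 0], "turn": 0}
    - {"claw": -0.6, "travel": [0, 0, 0], "turn": 0}
    - {"claw": -1, "travel": [0, 0, 0], "turn": 0}
    - {"claw": -1, "travel": [0, 0, 0], "turn": 0}
    - {"claw": -1, "travel": [0, 0, 0], "turn": 0}
  squeeze: 40

```text
time: 6.15
ee_pos: [0.4873, 0.1247, 0.3342]
tcp_rot: [-180.0, 0.1, -175.5]
wrist_force: [-0.8, -1.1, 7.0]
opening: 0.025
```

>>> move_arm:
  commands:
    - {"claw": -1, "travel": [0, 0, -1], "turn": 0}
    - {"claw": -1, "travel": [0, 0, -2], "turn": 0}
    - {"claw": -1, "travel": [0, 0, -2], "turn": 0}
    - {"claw": -1, "travel": [0, 0, -1.6], "turn": 0}
    - {"claw": -1, "travel": [0, 0, 0], "turn": 0}

```text
time: 6.57
ee_pos: [0.4872, 0.1249, 0.4025]
tcp_rot: [179.9, 0.3, -175.5]
wrist_force: [0.7, -0.0, -1.0]
opening: 0.0254
```

```bash
python3 look.py wrist,scene,side 8; python3 -c "
from h import *
crop('pics/scene8.png','pics/c13.png',260,70,400,220,5)
crop('pics/side8.png','pics/c14.png',230,120,380,320,4)"
```

```text
{'time': 6.6667, 'q': array([14.3718, -1.6146,  2.6801, 94.2511,  0.0091,  9.8734]), 'ee_pos': array([0.4873, 0.1249, 0.3989]), 'tcp_rot': array([ 179.9835,    0.0415, -175.5016]), 'wrist_force': array([ 0.3982, -0.4628, -2.8065]), 'opening': 0.0252025298334649}
```

View pics/wrist8.png

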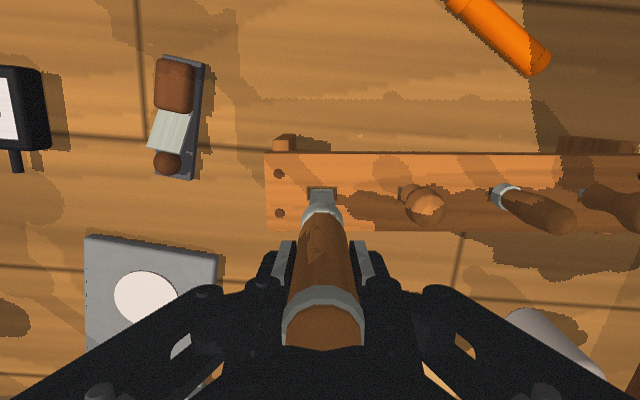

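View pics/c13.png

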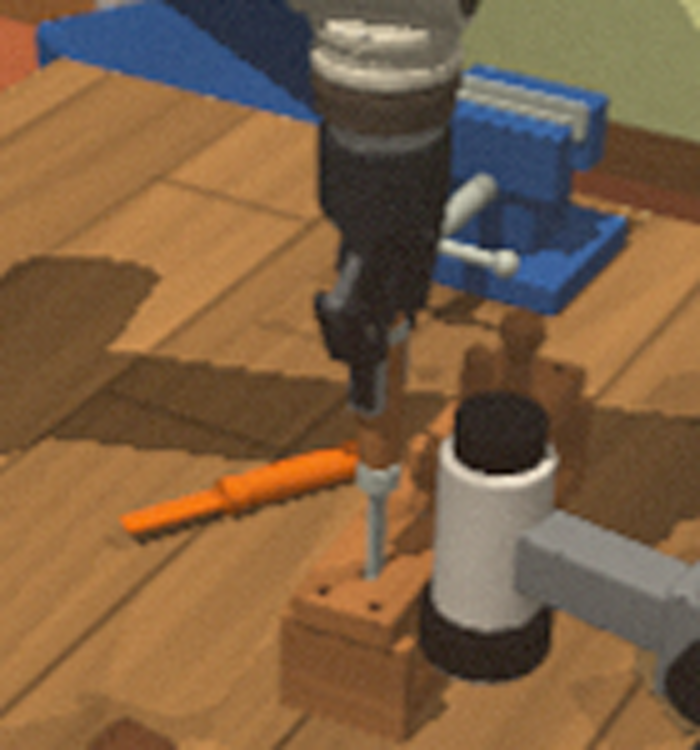

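View pics/c14.png

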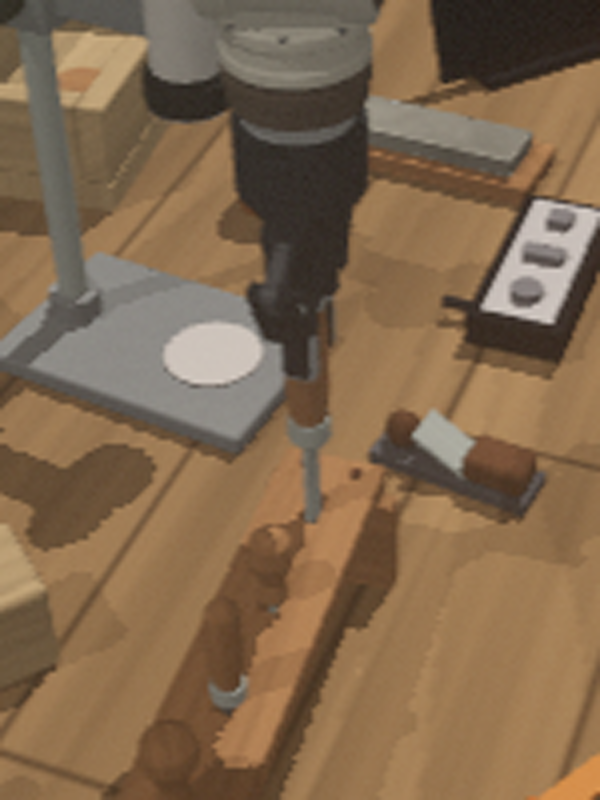

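>>> move_arm:
  commands:
    - {"claw": -1, "travel": [0.2, 0, -0.4], "turn": 0}
    - {"claw": -1, "travel": [0.8, 0, 0.03], "turn": 0}
    - {"claw": -1, "travel": [0.9, 0, 0.1], "turn": 0}
    - {"claw": -1, "travel": [0.8, 0, 0.12], "turn": 0}
    - {"claw": -1, "travel": [0, 0, 0], "turn": 0}
  squeeze: 25

```text
time: 7.13
ee_pos: [0.4586, 0.1225, 0.4002]
tcp_rot: [-180.0, -0.0, -175.5]
wrist_force: [-0.2, -1.5, -1.7]
opening: 0.0256
```

```bash
python3 look.py scene 9; python3 -c "
from h import *
crop('pics/scene9.png','pics/c15.png',260,70,400,220,5)"
```

```text
{'time': 7.1333, 'q': array([14.9538, -5.3916, -0.7645, 94.6301, -0.0046, 10.4465]), 'ee_pos': array([0.4586, 0.1225, 0.4002]), 'tcp_rot': array([-179.995 ,   -0.0021, -175.4927]), 'wrist_force': array([-0.247 , -1.4758, -1.7353]), 'opening': 0.02559804149450885}
```

View pics/c15.png

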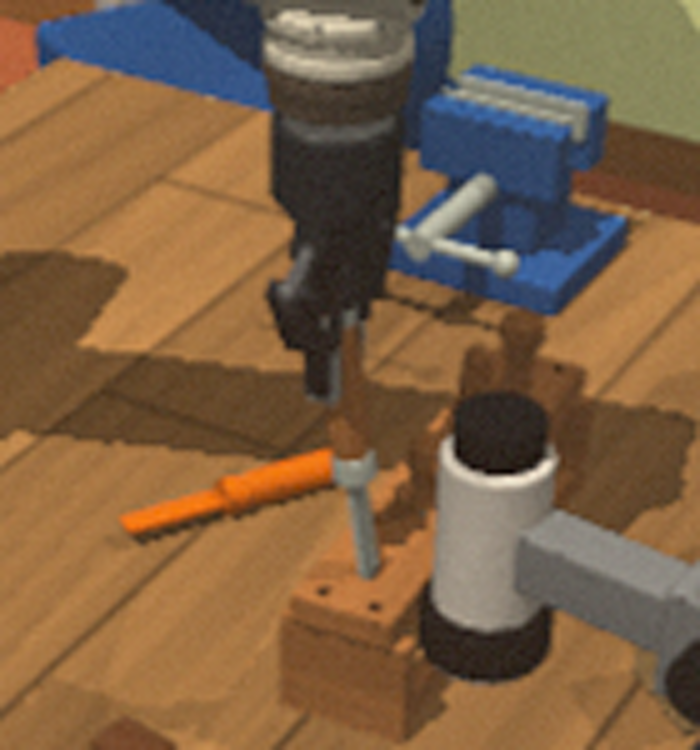

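>>> move_arm:
  commands:
    - {"claw": -1, "travel": [1.3, 0, 0.25], "turn": 0}
    - {"claw": -1, "travel": [1.5, 0, 0.45], "turn": 0}
    - {"claw": -1, "travel": [1.4, 0, 0.6], "turn": 0}
    - {"claw": -1, "travel": [0, 0, 0], "turn": 0}

```text
time: 7.52
ee_pos: [0.4168, 0.1193, 0.387]
tcp_rot: [180.0, -0.0, -175.5]
wrist_force: [0.7, 0.5, -0.7]
opening: 0.0256
```

```bash
python3 look.py scene,wrist 10; python3 -c "
from h import *
crop('pics/scene10.png','pics/c16.png',260,70,400,220,5)"
```

```text
{'time': 7.5667, 'q': array([ 15.9494, -11.1022,  -7.2457,  93.8521,   0.0264,  11.4206]), 'ee_pos': array([0.4176, 0.1194, 0.3872]), 'tcp_rot': array([ 179.9733,   -0.001 , -175.4713]), 'wrist_force': array([-0.4273, -0.595 , -1.622 ]), 'opening': 0.0255852156609802}
```

View pics/c16.png

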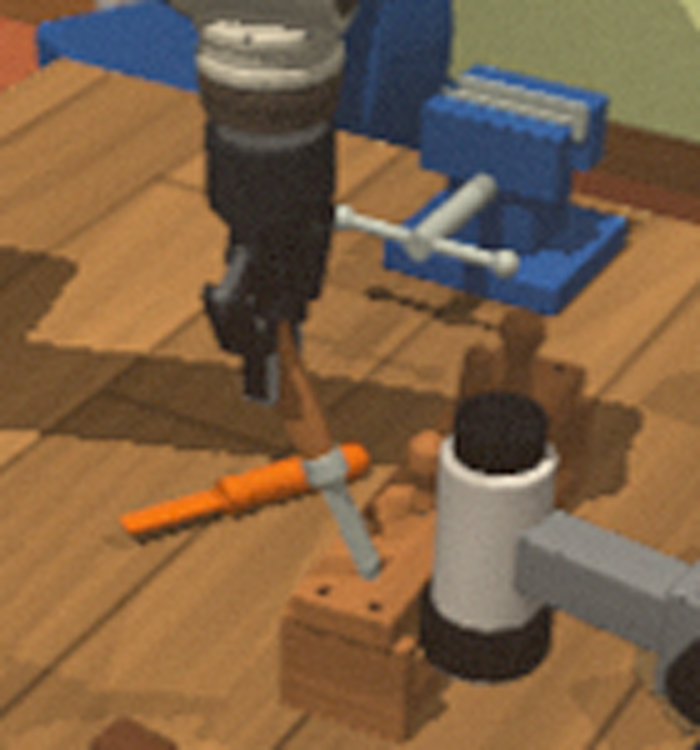

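View pics/wrist10.png

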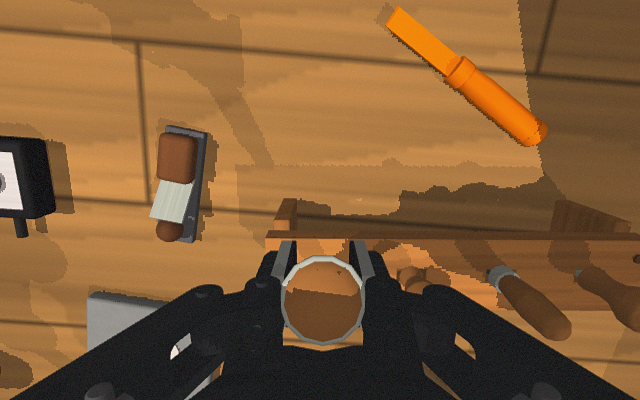

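>>> move_arm:
  commands:
    - {"claw": -1, "travel": [1.4, 0, 0.8], "turn": 0}
    - {"claw": -1, "travel": [1.3, 0, 0.9], "turn": 0}
    - {"claw": -1, "travel": [1.2, 0, 1.0], "turn": 0}
    - {"claw": -1, "travel": [0.3, 0, 0.3], "turn": 0}
    - {"claw": -1, "travel": [0, 0, 0], "turn": 0}

```text
time: 8.03
ee_pos: [0.3766, 0.1162, 0.3572]
tcp_rot: [180.0, 0.0, -175.5]
wrist_force: [1.4, 0.6, 0.1]
opening: 0.0257
```

```bash
python3 look.py scene 11; python3 -c "
from h import *
crop('pics/scene11.png','pics/c17.png',260,70,400,220,5)"
```

```text
{'time': 8.0333, 'q': array([ 17.1447, -17.0951, -15.3819,  91.6962,   0.0075,  12.6294]), 'ee_pos': array([0.3766, 0.1162, 0.3572]), 'tcp_rot': array([ 179.989 ,    0.0149, -175.4847]), 'wrist_force': array([1.4193, 0.5733, 0.0857]), 'opening': 0.025655493588252164}
```

View pics/c17.png

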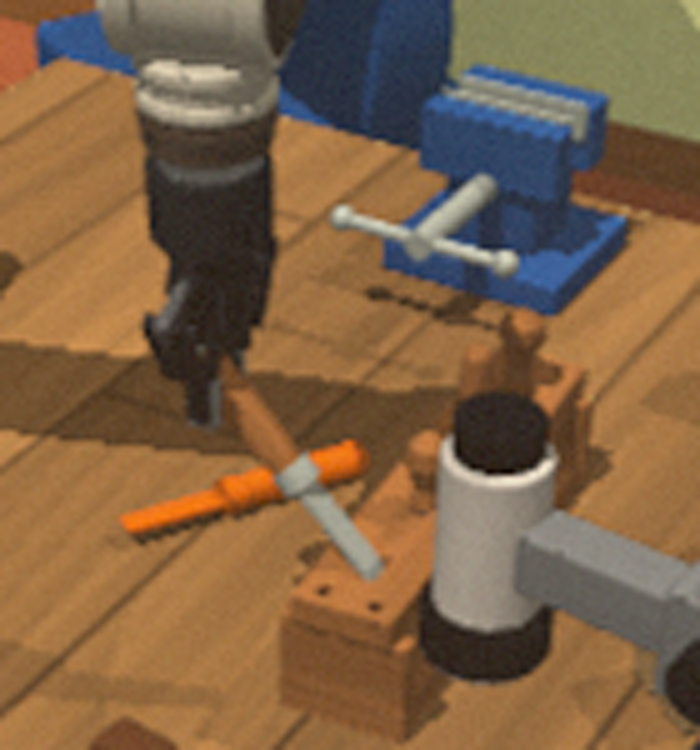

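>>> move_arm:
  commands:
    - {"claw": -1, "travel": [0, 0, 0], "turn": 0}
    - {"claw": -1, "travel": [0, 0, 0], "turn": 0}
    - {"claw": -1, "travel": [0.1, 0, -0.7], "turn": 0}
    - {"claw": -1, "travel": [0, 0, -1.5], "turn": 0}
    - {"claw": -1, "travel": [0, 0, -2.5], "turn": 0}
  squeeze: 100

```text
time: 8.5
ee_pos: [0.3752, 0.1159, 0.4033]
tcp_rot: [-180.0, -0.2, -175.5]
wrist_force: [0.8, 0.2, -1.1]
opening: 0.0249
```

>>> move_arm:
  commands:
    - {"claw": -1, "travel": [0, 0, -3], "turn": 0}
    - {"claw": -1, "travel": [0, 0, -1.2], "turn": 0}
    - {"claw": -1, "travel": [0, 0, 0], "turn": 0}
    - {"claw": -1, "travel": [0, 0, 0], "turn": 0}

```text
time: 8.83
ee_pos: [0.3757, 0.1161, 0.4463]
tcp_rot: [180.0, 0.0, -175.5]
wrist_force: [0.4, -0.6, -2.3]
opening: 0.0247
```

```bash
python3 look.py scene,side,wrist 12; python3 -c "
from h import *
crop('pics/scene12.png','pics/c18.png',260,50,400,200,5)
crop('pics/side12.png','pics/c19.png',260,100,420,250,4)"
```

```text
{'time': 8.9333, 'q': array([ 17.168 , -14.9916,  -3.916 , 101.1907,   0.0015,  12.6703]), 'ee_pos': array([0.3755, 0.116 , 0.445 ]), 'tcp_rot': array([-179.9763,   -0.1126, -175.5022]), 'wrist_force': array([ 0.6714, -0.5031, -2.2286]), 'opening': 0.024571262924502145}
```

View pics/c18.png

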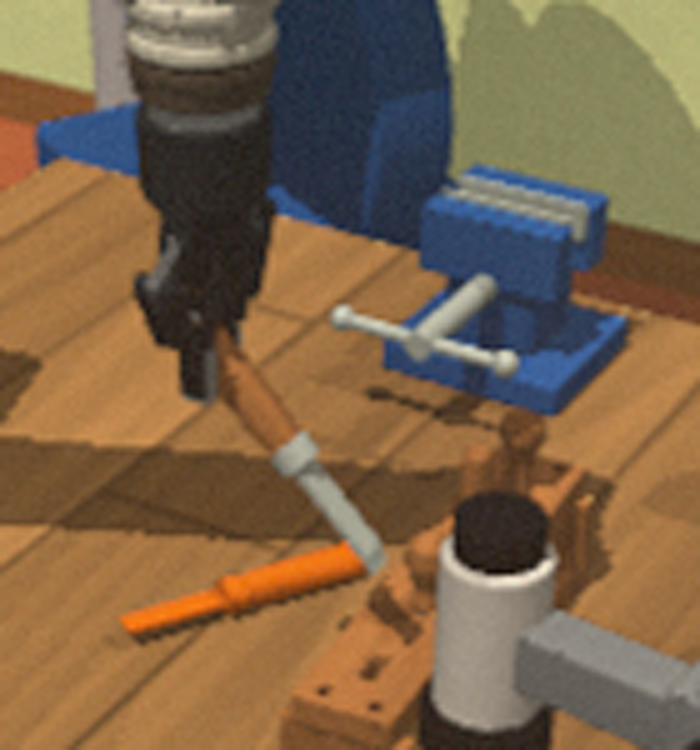

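View pics/c19.png

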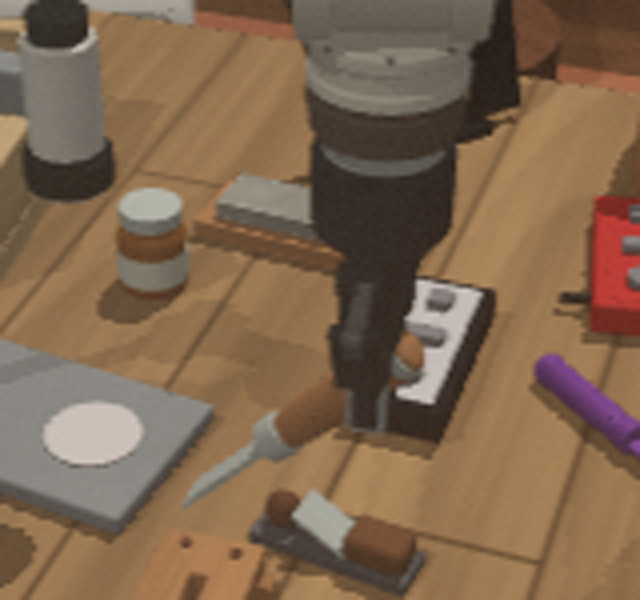

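View pics/wrist12.png

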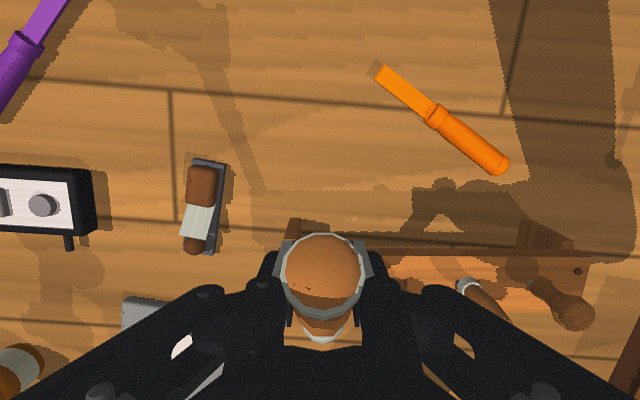

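Run:
```python
from h import *
np.set_printoptions(precision=4,suppress=True)
print(tri([("scene",(334.2,163)),("side",(307,225))]))
p=[.488,.125,.18]
print(proj("scene",p),proj("side",p))
c=[.4865,.124,.22]; print("hooptop",proj("scene",c),proj("side",c),"side meas 307.3,212.3")
k=[.4427,-.2251,.045];print(proj("scene",k),proj("side",k),"meas 258.5,259 ; 361.3,192.5")
k=[.6645,-.0845,.019];print(proj("scene",k),proj("side",k),"meas 351.8,263.6 ; 283.2,208.2")
k=[.6645,-.0845,.25];print(proj("scene",k),proj("side",k))
# shoulder/axis
lw("12"); print(proj("wrist",p))
from h import crop
crop("pics/scene12.png","pics/c20.png",310,120,350,180,10)
crop("pics/side12.png","pics/c21.png",295,170,375,235,8)
```

```text
[0.4851 0.1243 0.1747]
[[335.6585 161.777 ]] [[306.337  223.2595]]
hooptop [[335.4101 150.7931]] [[306.5068 210.9111]] side meas 307.3,212.3
[[258.2908 258.2037]] [[360.5917 190.5612]] meas 258.5,259 ; 361.3,192.5
[[352.1262 263.0177]] [[282.2292 207.586 ]] meas 351.8,263.6 ; 283.2,208.2
[[356.9869 200.1067]] [[276.6726 146.2407]]
[[324.0468 331.8358]]
```

View pics/c20.png

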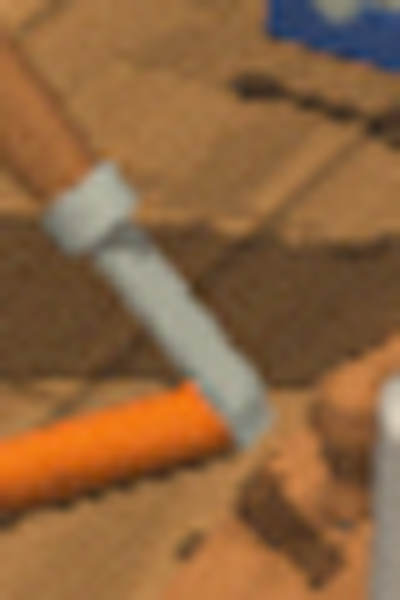

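View pics/c21.png

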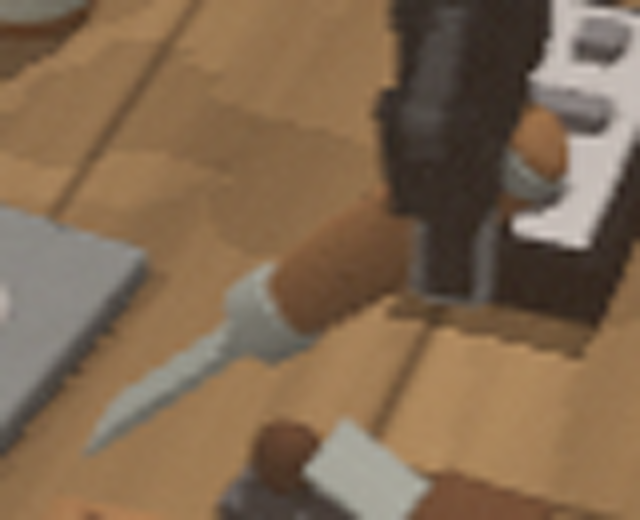

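Run:
```python
from h import *
np.set_printoptions(precision=4,suppress=True)
print(tri([("scene",(335.6,162.6)),("side",(305.5,224.8))]))
# shoulder: scene (310+9.5,120+21.5.. ferrule lower centre ~ (112,240)); side ferrule/blade junction (228,335)
s=tri([("scene",(310+11.5,120+24.0-.7)),("side",(295+230/8-.8,170+337/8-1.4))]);print("shoulder",s)
e=tri([("scene",(335.6,162.6)),("side",(305.5,224.8))]);d=s-e;print(np.linalg.norm(d),np.degrees(np.arctan2(np.hypot(d[0],d[1]),d[2])))
crop("pics/scene12.png","pics/c22.png",320,120,420,220,6)
```

```text
[0.4885 0.1265 0.1761]
shoulder [0.4415 0.1221 0.2325]
0.0735388892166425 39.94179745221545
```

View pics/c22.png

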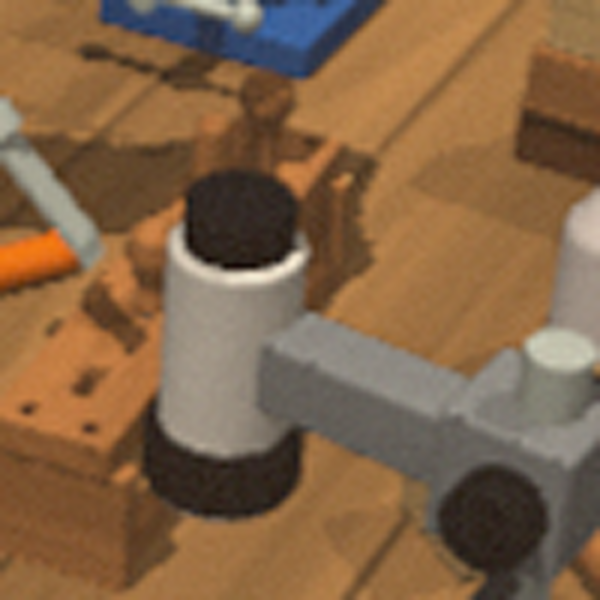

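>>> move_arm:
  commands:
    - {"claw": -1, "travel": [0, -1, 0], "turn": 0}
    - {"claw": -1, "travel": [0, -2, 0], "turn": 0}
    - {"claw": -1, "travel": [0, -2.5, 0], "turn": 0}
    - {"claw": -1, "travel": [0, -2.5, 0], "turn": 0}
    - {"claw": -1, "travel": [0, -2.5, 0], "turn": 0}

```text
time: 9.4
ee_pos: [0.3833, 0.0099, 0.4455]
tcp_rot: [-180.0, -0.1, -175.5]
wrist_force: [0.4, 0.8, -1.3]
opening: 0.0249
```

>>> move_arm:
  commands:
    - {"claw": -1, "travel": [0, -2.5, 0.3], "turn": 0}
    - {"claw": -1, "travel": [0, -2.5, 0.3], "turn": 0}
    - {"claw": -1, "travel": [0, -2.5, 0.3], "turn": 0}
    - {"claw": -1, "travel": [-0.5, -2.5, 0.3], "turn": 0}
    - {"claw": -1, "travel": [-1.0, -2, 0], "turn": 0}

```text
time: 9.82
ee_pos: [0.4071, -0.1092, 0.4333]
tcp_rot: [180.0, -0.1, -175.6]
wrist_force: [0.2, 0.3, -1.2]
opening: 0.0245
```

>>> move_arm:
  commands:
    - {"claw": -1, "travel": [-2, 0, 0], "turn": 0}
    - {"claw": -1, "travel": [-2, 0, 0], "turn": 0}
    - {"claw": -1, "travel": [-2, 0, 0], "turn": 0}
    - {"claw": -1, "travel": [-1, 0, 0], "turn": 0}
    - {"claw": -1, "travel": [0, 0, 0], "turn": 0}

```text
time: 10.23
ee_pos: [0.479, -0.102, 0.4327]
tcp_rot: [180.0, -0.1, -175.5]
wrist_force: [0.3, 0.7, -1.5]
opening: 0.0244
```

```bash
python3 look.py scene,side 13; python3 -c "
from h import *
crop('pics/scene13.png','pics/c23.png',270,90,420,270,4)
crop('pics/side13.png','pics/c24.png',220,60,380,210,4)"
```

```text
{'time': 10.2833, 'q': array([-12.032 ,  -2.6047,   5.5585,  98.2977,  -0.0097, -16.5536]), 'ee_pos': array([ 0.478 , -0.1019,  0.4332]), 'tcp_rot': array([ 179.9709,   -0.1317, -175.4783]), 'wrist_force': array([-0.5647,  0.5495, -2.2363]), 'opening': 0.024536449923186692}
```

View pics/c23.png

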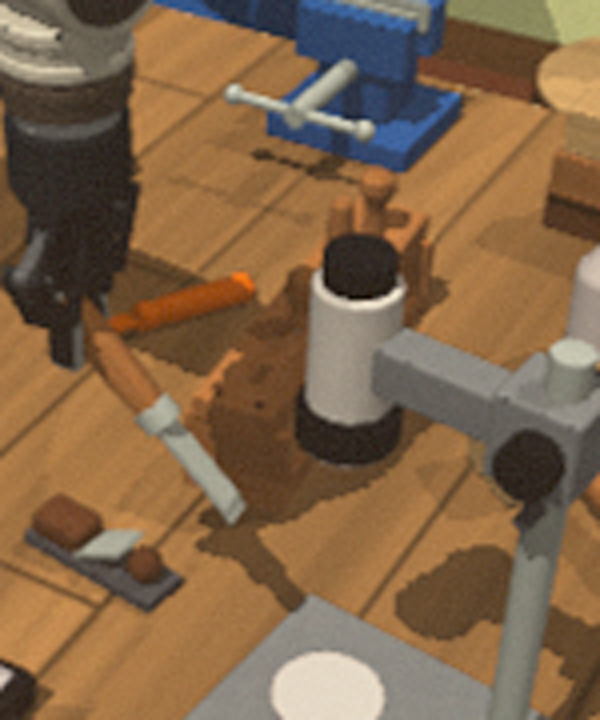

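View pics/c24.png

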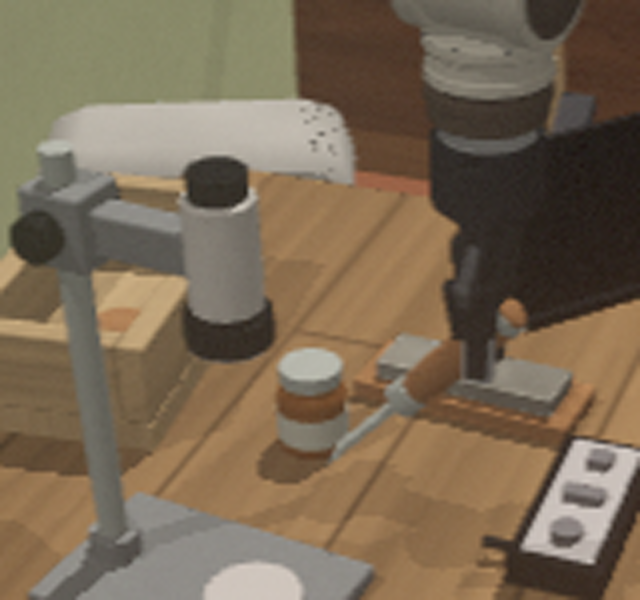

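>>> move_arm:
  commands:
    - {"claw": -1, "travel": [-1.5, 0, 0.2], "turn": 0}
    - {"claw": -1, "travel": [-2, 0, 0.2], "turn": 0}
    - {"claw": -1, "travel": [-2, 0, 0], "turn": 0}
    - {"claw": -1, "travel": [-1.3, 0, 0], "turn": 0}
    - {"claw": -1, "travel": [-0.6, 0, 0], "turn": 0}

```text
time: 10.75
ee_pos: [0.5519, -0.0958, 0.43]
tcp_rot: [180.0, -0.0, -175.5]
wrist_force: [-0.6, 0.4, -0.8]
opening: 0.0246
```

>>> move_arm:
  commands:
    - {"claw": -1, "travel": [0, 0, 0], "turn": 0}
    - {"claw": -1, "travel": [0, 0, 0], "turn": 0}
    - {"claw": -1, "travel": [0, 0, 0], "turn": 0}

```text
time: 11.0
ee_pos: [0.5506, -0.0959, 0.4307]
tcp_rot: [-180.0, 0.0, -175.5]
wrist_force: [-0.4, 0.8, -0.8]
opening: 0.0244
```

```bash
python3 look.py scene,side,wrist 14; python3 -c "
from h import *
crop('pics/scene14.png','pics/c25.png',290,130,410,280,4)
crop('pics/side14.png','pics/c26.png',240,80,360,230,4)"
```

```text
{'time': 11.1, 'q': array([ -9.8796,   6.9142,  15.095 ,  98.1539,  -0.0049, -14.3636]), 'ee_pos': array([ 0.5508, -0.0959,  0.4307]), 'tcp_rot': array([-179.9886,    0.0248, -175.516 ]), 'wrist_force': array([ 0.4308,  0.7724, -1.4618]), 'opening': 0.024782127185232927}
```

View pics/c25.png

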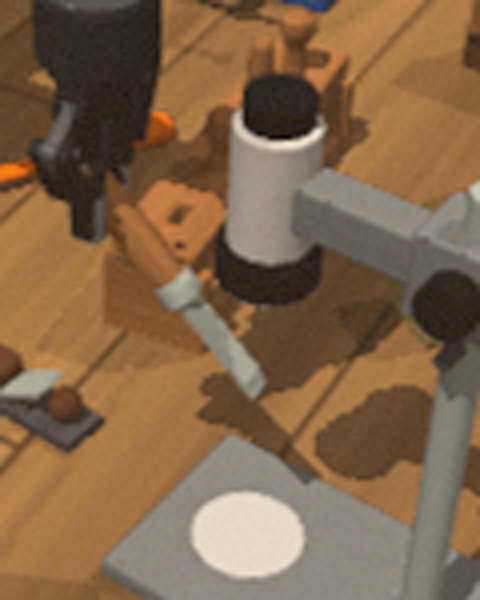

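View pics/c26.png

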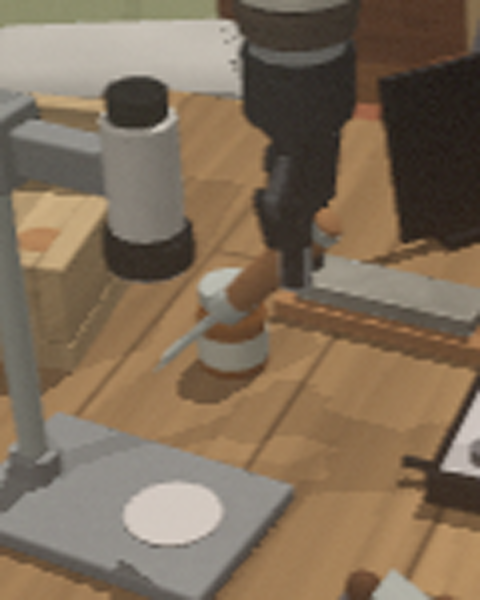

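View pics/wrist14.png

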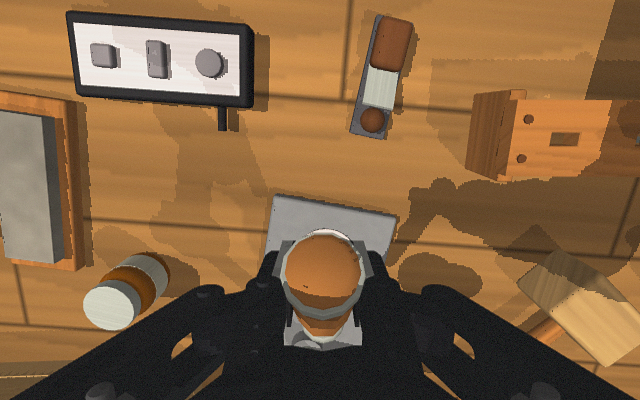

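Run:
```python
from h import *
np.set_printoptions(precision=4,suppress=True)
crop("pics/scene14.png","pics/c27.png",330,180,380,240,10)
crop("pics/side14.png","pics/c28.png",255,120,315,185,9)
for k in ([.665,-.085,.16],[.665,-.085,.256]): print(proj("scene",k)+[0,.7],proj("side",k)+[.8,1.4])
print(tri([("scene",(354.5,226.5)),("side",(278.2,170.1))]))
th=np.linspace(0,2*np.pi,100)
for z in(.256,):
  ring=np.c_[.665+.033*np.cos(th),-.085+.033*np.sin(th),0*th+z]
  for n in("scene","side"): q=proj(n,ring); print(n,q.min(0),q.max(0))
```

```text
[[355.0152 227.5712]] [[279.7096 173.0838]]
[[357.2206 199.103 ]] [[277.2294 145.7389]]
[ 0.6664 -0.0875  0.164 ]
scene [343.794  190.1147] [370.6964 207.1198]
side [265.0207 138.6146] [287.813  150.3231]
```

View pics/c27.png

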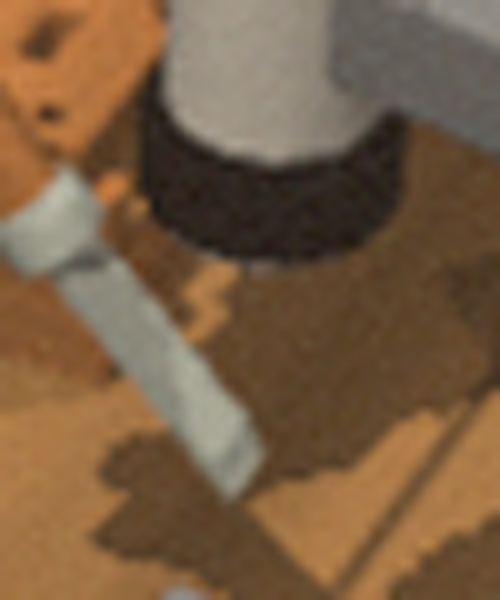

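View pics/c28.png

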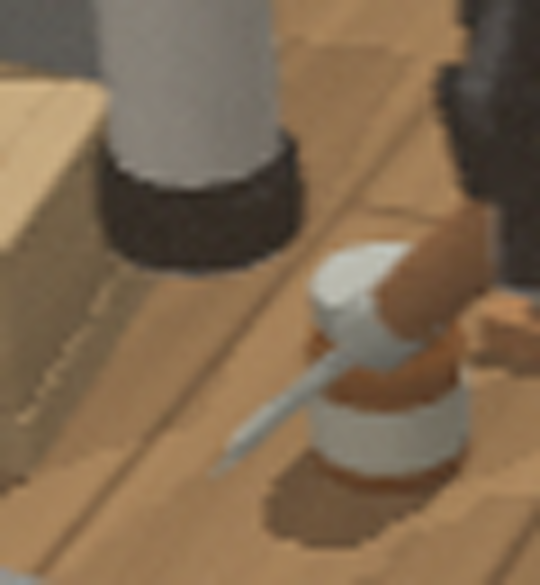

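Run:
```python
from h import *
np.set_printoptions(precision=2,suppress=True)
e=np.array([.665,-.085,.16]);w=np.array([-.078,.997,0])*.01
for p in(e-w,e,e+w): print(proj("scene",p)+[0,-.3],proj("side",p)+[.85,.15])
J=lambda n,d:proj(n,e+d)-proj(n,e)
for d in np.eye(3)*.005: print(J("scene",d),J("side",d))
```

```text
[[353.51 228.94]] [[280.92 170.05]]
[[355.02 226.57]] [[279.76 171.83]]
[[356.5  224.24]] [[278.58 173.64]]
[[1.71 0.68]] [[-1.48 -0.31]]
[[ 0.88 -1.12]] [[-0.71  0.88]]
[[ 0.11 -1.4 ]] [[-0.12 -1.36]]
```

>>> move_arm:
  commands:
    - {"claw": -1, "travel": [0.1, 0.3, 0.1], "turn": 0}
    - {"claw": -1, "travel": [0, 0, 0], "turn": 0}
    - {"claw": -1, "travel": [0, 0, 0], "turn": 0}
    - {"claw": -1, "travel": [0, 0, 0], "turn": 0}
    - {"claw": -1, "travel": [0, 0, 0], "turn": 0}

```text
time: 11.57
ee_pos: [0.5503, -0.0929, 0.4292]
tcp_rot: [-180.0, -0.0, -175.5]
wrist_force: [-0.6, -0.2, -2.0]
opening: 0.0248
```

```bash
python3 look.py scene,side 15; python3 -c "
from h import *
crop('pics/scene15.png','pics/c29.png',330,180,380,240,10)
crop('pics/side15.png','pics/c30.png',255,120,315,185,9)"
```

```text
{'time': 11.6167, 'q': array([ -9.5805,   6.7572,  14.7521,  97.9944,   0.0004, -14.0828]), 'ee_pos': array([ 0.5504, -0.0929,  0.4292]), 'tcp_rot': array([ 179.9997,    0.0006, -175.4977]), 'wrist_force': array([-0.7355,  0.6559, -1.7401]), 'opening': 0.024362868596742995}
```

View pics/c29.png

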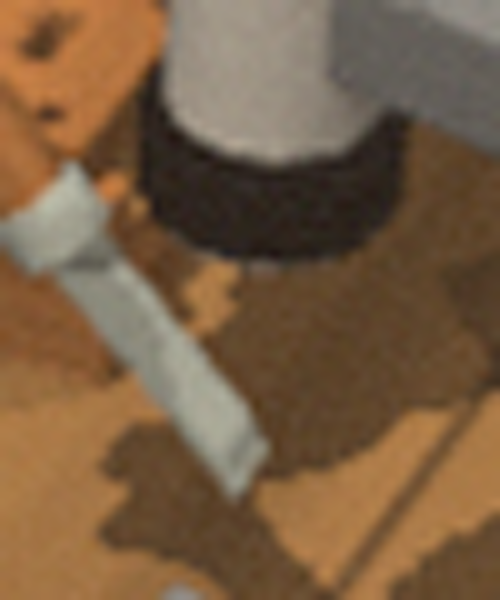

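View pics/c30.png

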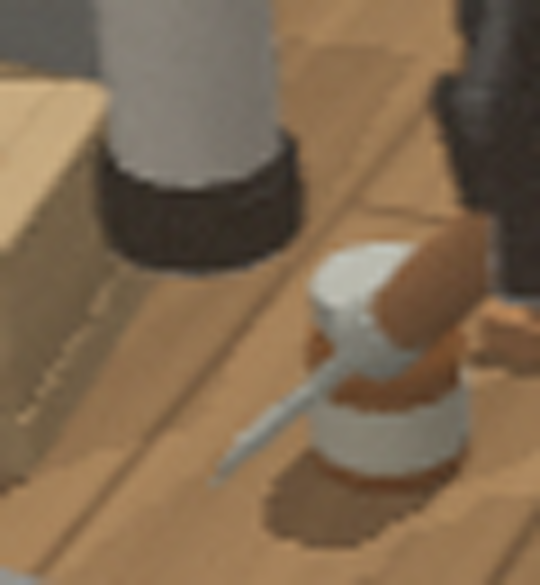

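View pics/side15.png

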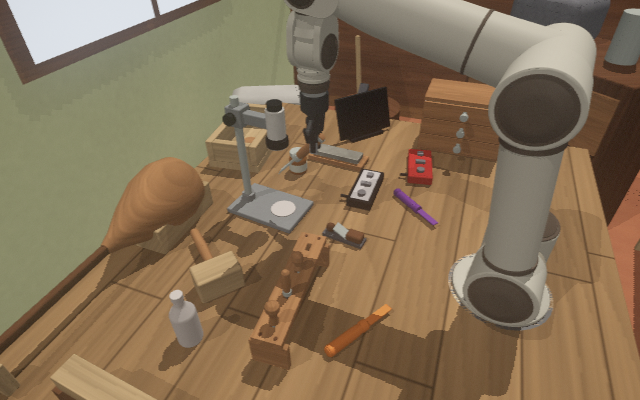

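```bash
python3 -c "
from workcell import bot,status
o=status.get_obs();print(o['ee_pos'],abs(o['qd']).max());print(bot.job_done())"
```

```text
[ 0.55039147 -0.09292854  0.42919201] 0.11545492322580489
the job is handed in; nothing more can be done
None
```

The job is handed in, with the big chisel still in the gripper under the lens.

- **Keys:** I pressed the round power key, then the oblong lamp key, with the closed fingertips. Each went down until the tips were at about 39 mm, which is full travel. Both were seen up again in the camera picture afterwards, and the square key was not touched. The lamp press was harder than meant, about 41 N at the wrist against about 14 N for the power key.
- **Tipping:** The moves can't tilt the tool. I gripped the handle, drew the chisel up, and pivoted it in the grip by leaning the blade on its own slot's top edge. Then I raised the squeeze to 100 N and lifted it clear.
- **Last checks:** The edge is within a few mm of straight under the lens, about 90 mm below it. The chisel is tipped with the bevel up, and the wrist force showed only its weight. The camera triangulation and the arm's own figures differed by about 2 to 5 mm sideways, so I corrected partway between them.
- **Tilt:** The arm geometry gave about 45°, while a rough reading from two pictures gave about 40°.
- **Surroundings:** In the last picture nothing else on the bench looked moved.

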